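# Dock the watch carrier and lock its collar

## Robot

A 7-joint arm with a two-finger parallel gripper is mounted at the origin on the work surface. World frame = base frame: x ahead of the robot, y to its left, z up, the work surface at z = 0. Lengths are in m, angles in rad, forces in N, time in s.
With the tool pointing down it reaches from about 0.4 to 0.85 m from the base axis. Payload 10.4 kg.
Tool frame: the origin (TCP) lies at the very end of the fingers, on their centre line; the grasp point (between the pads) lies 19 mm behind it; z points along the fingers, y is the line along which they close (so a half turn about z gives the same grasp; the last joint's range is limited). The gripper opens to 85 mm and grips with 20 to 120 N. Pads are 22 mm wide; open, the fingers measure 114 mm over their backs; the gripper's body (76 mm by 85 mm) begins 54 mm behind the grasp point. The pads swing forward as they close: fully open they stand 13 mm farther back than shut.
Start: joints at [-1.223, 0.332, -0.065, 1.46, 0.022, 1.35, -0.088], TCP at [0.226, 0.583, 0.231] pointing down, gripper open.
Joint ranges: [-2.6, 2.6], [-0.5, 2.12], [-1.47, 1.34], [0.16, 2.42], [-1.27, 4.41], [0.06, 2.06], [-2.6, 2.6]. Speed limits (rad/s): [2.22, 2.22, 2.79, 2.79, 3.14, 3.14, 3.14].

## Interface

Orientations are given as a unit quaternion [x, y, z, w].
In Python, from workcell import * gives the robot as it stands. The module is installed in compiled form; this text tells all that it offers.
- The arm moves only by the tool carry_out, never from a script. Its argument "motion" is a list of rows, each an object with "xyz": the shift along the tool's x, y, z in m, a list of three; "angular": the turn, a rotation vector about the tool's x, y, z in degrees, a list of three. A call has 1 to 12 rows; each row is the pose to reach, as a shift and turn from the pose commanded when the call began, along the tool's axes at that moment; what a row does not reach only later rows make up. A row lasts 1/10 s, in which the tool goes at most 50 mm and 8.59 degrees, less where a joint would pass 70% of its speed; a pose out of reach is approached as far as the arm can. A call with a gripper value outside its range is refused whole. "hand" is the opening, from 0 (shut) to 1 (fully open), set as the call begins (left out, the last holds). The fingers move at their own pace and stop on an object; "grip_force" is the grip in N (left out, the last holds). Time passes only in rows, so rows that repeat a pose let the fingers close. It gives the time, the measured TCP pose, the force, the opening and the grip force at its end, in the units of the state.
- get_obs(): the state, without advancing time (a new reading comes with each control period).
- camera(name): name is "scene" or "top" or "wrist"; returns a dict with "img" (420x560x3 uint8, red, green, blue), "fx", "fy", "cx", "cy" (pixels), "extrinsics" (4x4, takes a point from camera to world coordinates). Camera axes: x right, y up, looking along -z (the intrinsics and any distortion apply to the point x, -y, -z); pixel columns grow to the right and rows downward; lengths in m; the calibration is good to about 2 mm. A picture is of the moment at which its call begins. There is no depth.
- hand_in(): hands the job in; it is judged then, once.
The state is a dict: "clock": time; "joint_pos": joint angles; "joint_velocities": joint speeds; "tau": joint torques, N m; "position": TCP position; "ee_rot": TCP orientation; "ft_force": force on the tool from outside, world axes, zero at the start; "torque": the same for the moment, N m; "grip_width": opening from 0.0 (shut) to 1.0 (fully open); "grasp_force": force on a finger pad.
Only numpy, scipy, OpenCV 4.12 (cv2) and the standard library are available. Lean on these libraries where they do the work, as an engineer would, in place of code of your own. Each camera call takes 0.05 s, during which the arm holds its last target. There are 200 camera calls.

## Task

Set the watch carrier flat in the empty dock, inside the four corner kerbs, with its watch end next to the dock's sensor head and its collar still unlocked, and let go of it. Then turn the carrier's round collar clockwise until its lug points between the two ridges of the locked mark, and let go. Do not knock over or shove away the loupes, the dropper bottle, the glass dish or the blower.

Things in the scene. Friction and masses are not known exactly. Their poses are not given: they have to be found in the camera images.
- carrier: Loose aluminium watch carrier, about 0.5 kg. Base plate 170 (x) x 90 (y) x 16 mm; origin at the centre of its underside, z up. An upright grip plate stands on it at x = -45 mm. At x = +50 mm a round dark turret, 54 mm across, 40 mm up, holds a watch face up inside a steel lock collar.
- carrier_grip (a point): Point in the carrier's upright grip plate, 45 mm to -x of the carrier's origin, 48 mm above its underside; axes as the carrier's. The plate is 12 mm thick (x), 44 mm wide (y), and reaches from 16 to 66 mm above the underside. Fingers closing along x pinch its thickness.
- locked_mark (a point): Locked mark: midway between two steel ridges on top of the carrier's base plate, at their top height. Ridges 4 mm wide, 13 mm long, 8 mm tall, 20 mm apart centre to centre, at the carrier's x = +40 and +60 mm, y = -37 mm, beside the turret.
- collar_center (a point): On the collar's axis at mid height, 54 mm above the carrier's underside, 50 mm to +x of its origin. Steel ring captive on the carrier, 58 mm across, 24 mm tall, 26 mm clear of the base plate. One radial lug, 10 mm wide, 12 mm tall, reaches 42 mm from the axis. The point turns with the collar: x along the lug, z up.
- collar (a joint): Turn of the collar on the carrier, rad; grows clockwise seen from above; rubbing friction about 0.2 N m, stays where left. 0: fully unlocked, lug nearly along the carrier's +x. 1.45: locked, lug along the carrier's -y, between the ridges. Hard stop at 1.50. Starts between 0 and 0.35.
- dock: Fixed black dock: plate 200 (x) x 120 (y) x 6 mm, origin at the centre of its underside. Four grey L-shaped corner kerbs, tops 20 mm above the bench, enclose a central pocket 178 x 98 mm. Sensor head: dark block 24 x 60 mm, 32 mm tall, outside the pocket at x = +112 mm; the carrier's collar end goes there (x axes agree).
- dock_seat (a point): Centre of the pocket's floor, 6 mm above the bench, where the carrier's origin belongs; axes as the dock's.
- loupe_a: Black eye loupe standing up, bystander, 38 mm across, 42 mm tall; origin under its centre.
- loupe_b: Second, identical black eye loupe, bystander, farther from the robot.
- bottle: Amber dropper bottle, bystander, 32 mm across, 94 mm tall; origin under its centre.
- dish: Round covered glass dish, bystander, 96 mm across, 30 mm tall; origin under its centre.
- blower: Terracotta-coloured dust blower bulb, bystander, 66 mm across, 78 mm tall; origin under its centre.
There are look-alikes about, which are no part of the job. What is shaped like the carrier but green or red is not meant.

How it is judged:
By the outcome, as a careful person would: the job done as asked, in the order asked, and still so for the second after the job is handed in, with the robot touching nothing.
It also fails if it takes over 56 s, if anything falls off the work surface, if the arm or the gripper's body presses on something with over 40 N, if the wrist force passes 120 N, or if a joint passes its speed limit or range.

## Working session

There is one attempt and no reset: what is moved stays moved. The work goes in short steps, Python scripts to look and compute and a tool call to move; the robot and the scene stay as the last step left them, time stands still between calls to the robot, and variables do not carry over. Pictures are saved under pics/ and viewed, at most 10 in all, crops included, and the job is handed in when it is done.

Besides the shell and the picture viewer there is one more tool, called after "Call:" as a command line: name --argument value ..., lists and objects as JSON in quotes. carry_out: Moves the arm, as the interface text tells. Its arguments: {"type":"object","properties":{"motion":{"type":"array"},"hand":{"type":"number"},"grip_force":{"type":"number"}},"required":["motion"]}

```bash
mkdir -p pics; cat > h.py <<'E'
from workcell import *
import numpy as np, cv2
from scipy.spatial.transform import Rotation as R
def snap(n,f):
    c=camera(n); cv2.imwrite(f'pics/{f}.png',c['img'][:,:,::-1]); np.savez(f'pics/{f}.npz',**c); return c
def load(f): return dict(np.load(f'pics/{f}.npz'))
def ray(c,u,v,z):
    E=c['extrinsics']; d=E[:3,:3]@np.array([(u-c['cx'])/c['fx'],-(v-c['cy'])/c['fy'],-1]); o=E[:3,3]
    return o+d*(z-o[2])/d[2]
def proj(c,p):
    E=c['extrinsics']; q=E[:3,:3].T@(np.array(p)-E[:3,3]); return np.array([c['cx']+c['fx']*q[0]/-q[2], c['cy']-c['fy']*q[1]/-q[2]])
E
python3 - <<'E'
from h import *
np.set_printoptions(precision=3,suppress=True)
for n in ['top','scene']:
    c=snap(n,n+'0'); print([k for k in c],c['fx'],c['fy'],c['cx'],c['cy']);print(c['extrinsics'])
print(get_obs())
E
```

```text
['img', 'fx', 'fy', 'cx', 'cy', 'extrinsics'] 390.0545261420222 390.0545261420222 274.13663650473586 207.75600484365413
[[ 0.006  0.996 -0.089  0.421]
 [-1.     0.007  0.004  0.111]
 [ 0.005  0.088  0.996  1.431]
 [ 0.     0.     0.     1.   ]]
['img', 'fx', 'fy', 'cx', 'cy', 'extrinsics'] 509.88961789300095 509.88961789300095 285.78625018272993 210.28030850626354
[[-0.525 -0.736  0.427  1.197]
 [ 0.851 -0.462  0.251  0.46 ]
 [ 0.013  0.495  0.869  1.373]
 [ 0.     0.     0.     1.   ]]
{'clock': 0.1, 'joint_pos': array([-1.223,  0.333, -0.065,  1.461,  0.022,  1.35 , -0.089]), 'joint_velocities': array([ 0.001, -0.003,  0.001, -0.004,  0.001,  0.   ,  0.001]), 'tau': array([  0.001, -62.674,   0.049, -39.243,   0.016,   0.007,   0.   ]), 'position': array([0.226, 0.582, 0.231]), 'ee_rot': array([ 0.184,  0.983, -0.001, -0.   ]), 'ft_force': array([ 0.298, -0.636, -0.691]), 'torque': array([ 0.003,  0.018, -0.   ]), 'grasp_force': 0.0, 'grip_width': 0.9989926168740411}
```

View pics/top0.png

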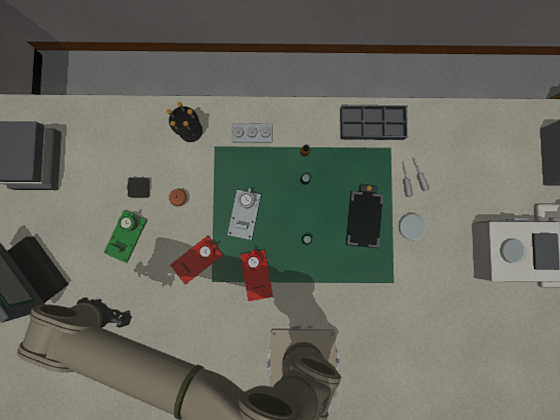

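View pics/scene0.png

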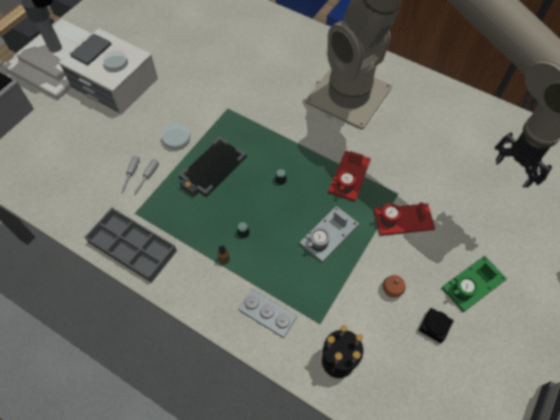

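The top view shows the silver carrier at about (244,213), collar end (247,200) pointing away from the robot. The dock is at (365,217) with its sensor head at (369,188). The loupes are at (307,239) and (306,178), the bottle at (306,150) and the dish at (412,226). I'll enlarge both.

```bash
python3 - <<'E'
from h import *
a=load('top0')['img'][:,:,::-1]
x=cv2.resize(a[175:255,215:275],None,fx=6,fy=6,interpolation=cv2.INTER_CUBIC)
y=cv2.resize(a[175:255,335:395],None,fx=6,fy=6,interpolation=cv2.INTER_CUBIC)
cv2.imwrite('pics/crop0.png',np.hstack([x,y]))
E
```

```text
(no output)
```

View pics/crop0.png

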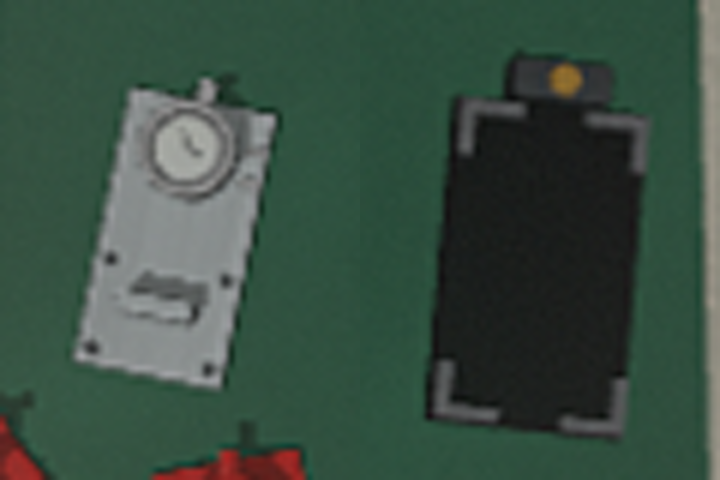

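```bash
cat >> h.py <<'E'
def down(yaw_y):  # tool pointing down, tool y axis along world angle
    y=np.array([np.cos(yaw_y),np.sin(yaw_y),0]); z=np.array([0,0,-1.]); return R.from_matrix(np.c_[np.cross(y,z),y,z])
def rel(p,rot,p0=None,r0=None):
    o=get_obs(); p0=o['position'] if p0 is None else p0; r0=R.from_quat(o['ee_rot']) if r0 is None else r0
    return r0.inv().apply(np.array(p)-p0)*1000,(r0.inv()*rot).as_rotvec(degrees=True)
def rect(q):  # corners front-left, front-right, back-right, back-left (front=+x)
    q=np.array(q)[:,:2]; c=q.mean(0); d=(q[0]+q[1]-q[2]-q[3])/2; e=(q[0]+q[3]-q[1]-q[2])/2
    return c,np.arctan2(d[1],d[0]),np.hypot(*d),np.hypot(*e),np.arctan2(e[1],e[0])-np.pi/2
E
python3 - <<'E'
from h import *
np.set_printoptions(precision=4,suppress=True)
c=load('top0')
f=lambda L,ox,z:[ray(c,ox+u/6-.5+.08,175+v/6-.42,z) for u,v in L]
print('carrier',rect(f([(130,88),(277,115),(222,388),(75,360)],215,.016)))
print('dock',rect(f([(460,97),(650,118),(622,438),(428,417)],275,.020)))
for n,u,v,z in [('la',307,239,.04),('lb',306,178,.04),('bot',306,150,.09),('dish',412,226,.03),('lugtip',215+207/6,175+82/6,.054),('watch',215+190/6,175+148/6,.06),('red',256,274,.02),('redtop',245,252,.02),('red2',222,250,.02)]: print(n,ray(c,u,v,z))
o=get_obs(); r=R.from_quat(o['ee_rot']); print(r.as_matrix())
w=camera('wrist'); E=w['extrinsics']; print(w['fx'],r.inv().apply(E[:3,3]-o['position']), r.inv().as_matrix()@E[:3,:3])
E
```

```text
carrier (array([0.5233, 0.2152]), np.float64(-0.18565632740202578), np.float64(0.16862650939859833), np.float64(0.09069818632467429), np.float64(-0.17851167804836754))
dock (array([ 0.5081, -0.2227]), np.float64(-0.10740744616039812), np.float64(0.19492365569548323), np.float64(0.1165863099830516), np.float64(-0.10260601727304586))
la [ 0.4343 -0.012   0.04  ]
lb [ 0.6536 -0.0086  0.04  ]
bot [ 0.7442 -0.0044  0.09  ]
dish [ 0.4834 -0.3907  0.03  ]
lugtip [0.6114 0.1938 0.054 ]
watch [0.5713 0.203  0.06  ]
red [0.3085 0.1689 0.02  ]
redtop [0.3865 0.2092 0.02  ]
red2 [0.3931 0.292  0.02  ]
[[-0.932   0.3624 -0.0004]
 [ 0.3624  0.932  -0.0012]
 [-0.     -0.0013 -1.    ]]
358.8267786498042 [ 0.0679  0.0002 -0.1423] [[ 0.0002  0.9631  0.2691]
 [ 1.     -0.0001 -0.0003]
 [-0.0002  0.2691 -0.9631]]
```

```bash
python3 - <<'E'
from h import *
print(rel([.479,.2234,.20],down(-.183)))
E
```

```text
(array([-365.51017933, -242.90448937,   30.96988253]), array([-5.02287588e-02,  4.24086240e-02,  7.92391169e+01]))
```

Call:
carry_out --motion '[{"xyz":[-0.3655,-0.243,0.031],"angular":[0,0,79.2]},{"xyz":[-0.3655,-0.243,0.031],"angular":[0,0,79.2]},{"xyz":[-0.3655,-0.243,0.031],"angular":[0,0,79.2]},{"xyz":[-0.3655,-0.243,0.031],"angular":[0,0,79.2]},{"xyz":[-0.3655,-0.243,0.031],"angular":[0,0,79.2]},{"xyz":[-0.3655,-0.243,0.031],"angular":[0,0,79.2]},{"xyz":[-0.3655,-0.243,0.031],"angular":[0,0,79.2]},{"xyz":[-0.3655,-0.243,0.031],"angular":[0,0,79.2]},{"xyz":[-0.3655,-0.243,0.031],"angular":[0,0,79.2]},{"xyz":[-0.3655,-0.243,0.031],"angular":[0,0,79.2]},{"xyz":[-0.3655,-0.243,0.031],"angular":[0,0,79.2]},{"xyz":[-0.3655,-0.243,0.031],"angular":[0,0,79.2]}]' --hand 1

```text
clock: 1.35
position: [0.4786, 0.2244, 0.2002]
ee_rot: [0.768, 0.641, -0.0, -0.0]
ft_force: [0.2, -0.5, 0.3]
grip_width: 1.003
grasp_force: 0.0
```

```bash
python3 - <<'E'
from h import *
snap('wrist','w1'); o=get_obs(); print(o['clock'],o['position'],o['joint_pos'],rel([.479,.2234,.20],down(-.183)))
E
```

```text
1.4 [0.47847091 0.22469658 0.20022684] [-0.82929991  0.13627993  0.3331512   1.7756164  -0.04744049  1.23758982
 -0.66255807] (array([-1.18165648,  0.75165908,  0.22632832]), array([-0.02001686, -0.01225278,  0.22492645]))
```

View pics/w1.png

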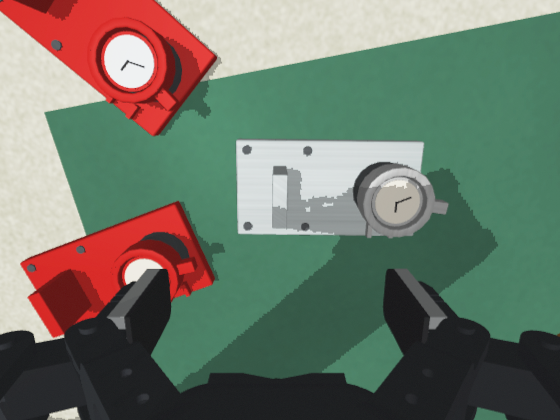

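The wrist view shows the silver carrier squarely. Its base corners are at (237,141), (424,142) and (238,235), the top of the grip plate is at about (280,170), and the lug tip is at (447,208).

```bash
python3 - <<'E'
from h import *
np.set_printoptions(precision=4,suppress=True)
c=load('w1'); P=[ray(c,u,v,.016)[:2] for u,v in [(424,141.5),(237,140.5),(238,235)]]
fl,bl,br=P; d=fl-bl; e=bl-br
yaw=np.arctan2(d[1],d[0]); print(np.hypot(*d),np.hypot(*e),yaw,np.arctan2(e[1],e[0])-np.pi/2)
cen=(fl+br)/2; u=np.array([np.cos(yaw),np.sin(yaw)]); print(cen, cen-.045*u)
# plate top edges z=.066
print('plate top',[ray(c,a,b,.066) for a,b in [(273,166),(287,166),(273,174),(287,174)]])
lt=ray(c,447,208,.06)[:2]; ax=cen+.05*u; print('lug',np.hypot(*(lt-ax)),np.arctan2(*(lt-ax)[::-1])-yaw)
im=c['img'].astype(int); m=(im.min(2)>140)&(np.ptp(im,axis=2)<40); m[:130]=0;m[250:]=0; m[:,:230]=0;m[:,:]&=True
m[:,460:]=0
print('extents',np.where(m[:,250:350].mean(1)>.4)[0][[0,-1]],np.where(m[145:230].mean(0)>.4)[0][[0,-1]])
g=cen-.045*u; print(rel([g[0],g[1],.1],down(yaw)))
E
```

```text
0.16743108298096424 0.08938201604501327 -0.1847070159301631 -0.1983536324874946
[0.5252 0.2146] [0.481  0.2229]
plate top [array([0.4811, 0.2526, 0.066 ]), array([0.4917, 0.2507, 0.066 ]), array([0.4799, 0.2465, 0.066 ]), array([0.4906, 0.2445, 0.066 ])]
lug 0.04174541082543721 -0.12450301788816182
extents [140 234] [237 420]
(array([ -1.3656,   2.8211, 100.2256]), array([-0.02  , -0.0122,  0.3227]))
```

Call:
carry_out --motion '[{"xyz":[-0.0014,0.0028,0.05],"angular":[0,0,0.3]},{"xyz":[-0.0014,0.0028,0.09],"angular":[0,0,0.3]},{"xyz":[-0.0014,0.0028,0.13],"angular":[0,0,0.3]},{"xyz":[-0.0014,0.0028,0.155],"angular":[0,0,0.3]},{"xyz":[-0.0014,0.0028,0.17],"angular":[0,0,0.3]},{"xyz":[-0.0014,0.0028,0.17],"angular":[0,0,0.3]},{"xyz":[-0.0014,0.0028,0.17],"angular":[0,0,0.3]}]' --hand 0.6

```text
clock: 2.1
position: [0.4814, 0.2225, 0.0308]
ee_rot: [0.77, 0.638, 0.0, -0.0]
ft_force: [-0.1, -0.0, 0.7]
grip_width: 0.598
grasp_force: 0.0
```

Call:
carry_out --motion '[{"xyz":[0,0,0],"angular":[0,0,0]},{"xyz":[0,0,0],"angular":[0,0,0]},{"xyz":[0,0,0],"angular":[0,0,0]},{"xyz":[0,0,0],"angular":[0,0,0]},{"xyz":[0,0,0],"angular":[0,0,0]},{"xyz":[0,0,0],"angular":[0,0,0]},{"xyz":[0,0,0],"angular":[0,0,0]},{"xyz":[0,0,0],"angular":[0,0,0]}]' --hand 0 --grip_force 90

```text
clock: 2.9
position: [0.4817, 0.2223, 0.0314]
ee_rot: [0.77, 0.638, 0.001, -0.0]
ft_force: [-3.2, -0.1, 6.8]
grip_width: 0.127
grasp_force: 88.8
```

Call:
carry_out --motion '[{"xyz":[0,0,-0.01],"angular":[0,0,0]},{"xyz":[0,0,-0.03],"angular":[0,0,0]},{"xyz":[0,0,-0.06],"angular":[0,0,0]},{"xyz":[0,0,-0.1],"angular":[0,0,0]},{"xyz":[0,0,-0.13],"angular":[0,0,0]},{"xyz":[0,0,-0.13],"angular":[0,0,0]},{"xyz":[0,0,-0.13],"angular":[0,0,0]}]'

```text
clock: 3.6
position: [0.4812, 0.2216, 0.1602]
ee_rot: [0.77, 0.638, 0.0, -0.0]
ft_force: [0.7, -0.7, -5.7]
grip_width: 0.126
grasp_force: 88.1
```

```bash
python3 - <<'E'
from h import *
u=np.array([np.cos(-.105),np.sin(-.105)]); g=np.array([.5081,-.2227])-.045*u
o=get_obs(); print(o['position'],o['grip_width'],o['grasp_force'],g,rel([*g,.16],down(-.105)))
snap('wrist','w2')
E
```

```text
[0.48121088 0.22160043 0.1602329 ] 0.12630422876622538 88.11349511146545 [ 0.46334783 -0.21798368] (array([-4.35207281e+02,  6.44045171e+01,  8.29673492e-02]), array([-0.01150748, -0.01842117, -4.72881304]))
```

View pics/w2.png

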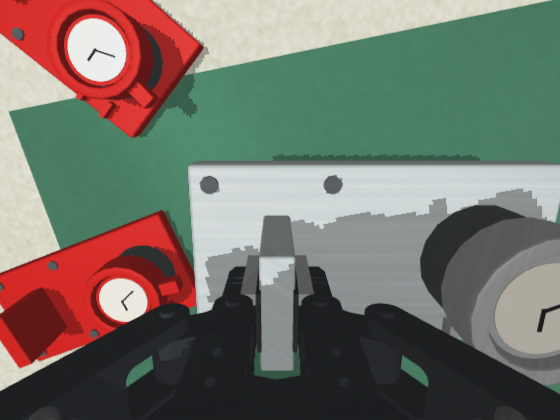

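The carrier is held, lifted and level. I'll move it past the dock so the wrist camera can see the pocket.

Call:
carry_out --motion '[{"xyz":[-0.03,0.003,0],"angular":[0,0,-0.5]},{"xyz":[-0.075,0.009,0],"angular":[0,0,-1]},{"xyz":[-0.12,0.015,0],"angular":[0,0,-1.5]},{"xyz":[-0.165,0.021,0],"angular":[0,0,-2]},{"xyz":[-0.21,0.028,0],"angular":[0,0,-2.5]},{"xyz":[-0.255,0.036,0],"angular":[0,0,-3]},{"xyz":[-0.3,0.044,0],"angular":[0,0,-3.5]},{"xyz":[-0.345,0.053,0],"angular":[0,0,-4]},{"xyz":[-0.39,0.062,0],"angular":[0,0,-4.5]},{"xyz":[-0.435,0.07,0],"angular":[0,0,-4.73]},{"xyz":[-0.48,0.077,0],"angular":[0,0,-4.73]},{"xyz":[-0.51,0.082,0],"angular":[0,0,-4.73]}]'

```text
clock: 4.85
position: [0.4649, -0.2977, 0.1586]
ee_rot: [0.744, 0.668, -0.001, -0.001]
ft_force: [0.2, 0.2, -4.7]
grip_width: 0.125
grasp_force: 88.3
```

Call:
carry_out --motion '[{"xyz":[-0.022,0.0,0],"angular":[0,0,0]},{"xyz":[-0.022,0.0,0],"angular":[0,0,0]},{"xyz":[-0.022,0.0,0],"angular":[0,0,0]},{"xyz":[-0.022,0.0,0],"angular":[0,0,0]}]'

```text
clock: 5.25
position: [0.4646, -0.315, 0.1592]
ee_rot: [0.743, 0.67, -0.0, -0.001]
ft_force: [-0.6, -0.1, -5.9]
grip_width: 0.125
grasp_force: 88.3
```

```bash
python3 - <<'E'
from h import *
o=get_obs(); print(o['clock'],o['position'],R.from_quat(o['ee_rot']).as_matrix())
snap('wrist','w3')
E
```

```text
5.25 [ 0.46460523 -0.31504733  0.15920279] [[ 0.1034512   0.99463298 -0.00175839]
 [ 0.99463397 -0.10344911  0.0012417 ]
 [ 0.00105313 -0.00187741 -0.99999768]]
```

View pics/w3.png

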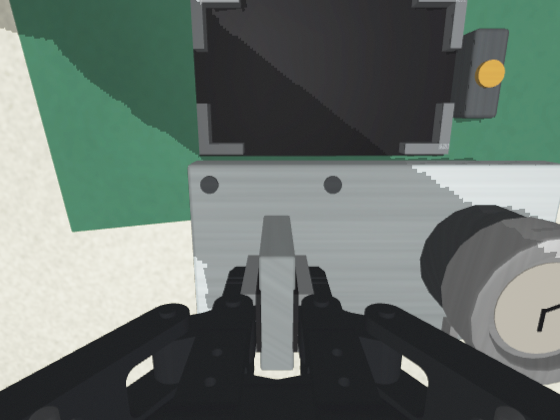

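```bash
python3 - <<'E'
from h import *
a=load('w3')['img'][:,:,::-1]
rs=lambda x:cv2.resize(x,None,fx=6,fy=6,interpolation=cv2.INTER_CUBIC)
x=np.hstack([rs(a[100:170,185:250]),rs(a[100:170,395:460])]); cv2.imwrite('pics/crop3.png',cv2.convertScaleAbs(x,alpha=1.7))
E
```

```text
(no output)
```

View pics/crop3.png

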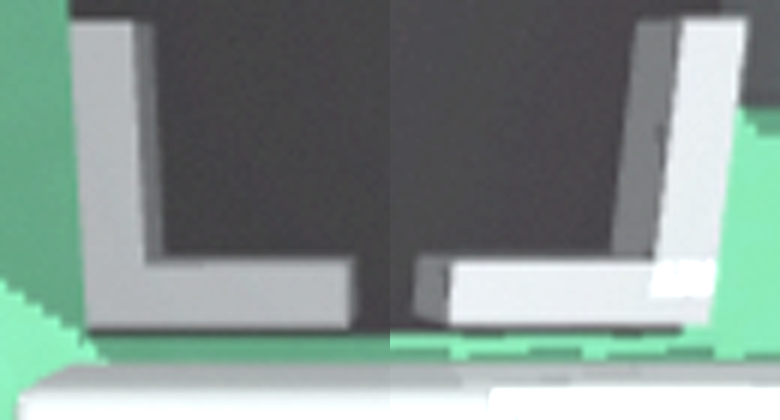

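```bash
python3 - <<'E'
from h import *
np.set_printoptions(precision=4,suppress=True)
c=load('w3'); o=get_obs()
br,fr,b2,f2=[ray(c,*p,.02)[:2] for p in [(208.9,143.2),(438.7,143.2),(206.7,102.9),(443.2,102.9)]]
d=fr-br; yaw=np.arctan2(d[1],d[0]); print('len',np.hypot(*d),'yaw',yaw,np.arctan2(*(b2-br)[::-1])-np.pi/2,np.arctan2(*(f2-fr)[::-1])-np.pi/2)
u=np.array([np.cos(yaw),np.sin(yaw)]); n=np.array([-u[1],u[0]])
D=(br+fr)/2+.049*n; print('dock',D)
r=R.from_quat(o['ee_rot']).as_matrix(); ty=np.arctan2(r[1,1],r[0,1]); print('tool yaw',ty)
P=o['position']
tu=np.array([np.cos(ty),np.sin(ty)]); tn=np.array([-tu[1],tu[0]])
for z in (.1418,.1438):
    k=ray(c,187.9,165.9,z)[:2]-P[:2]; print('corner rel tool', k@tu,k@tn,'expected -.040,.045')
k=ray(c,197,160.4,.1278)[:2]-P[:2]; print('bottom corner',k@tu,k@tn)
g=D-.045*u; print(g,rel([*g,.12],down(yaw)))
E
```

```text
len 0.17763916489314346 yaw -0.10335694884270899 -0.09859071356363591 -0.0959655876404435
dock [ 0.5107 -0.2251]
tool yaw -0.10323493212225854
corner rel tool -0.03959118570713982 0.045030060360102736 expected -.040,.045
corner rel tool -0.03909256190308959 0.04531728987564295 expected -.040,.045
bottom corner -0.03850278208512439 0.0456839899875966
[ 0.4659 -0.2205] (array([94.0858, -8.6678, 39.6382]), array([-0.0675, -0.0556,  0.007 ]))
```

Call:
carry_out --motion '[{"xyz":[0.03,-0.003,0.0],"angular":[0,0,0]},{"xyz":[0.065,-0.006,0.01],"angular":[0,0,0]},{"xyz":[0.094,-0.009,0.03],"angular":[0,0,0]},{"xyz":[0.094,-0.009,0.06],"angular":[0,0,0]},{"xyz":[0.094,-0.009,0.085],"angular":[0,0,0]},{"xyz":[0.094,-0.009,0.085],"angular":[0,0,0]},{"xyz":[0.094,-0.009,0.085],"angular":[0,0,0]},{"xyz":[0.094,-0.009,0.085],"angular":[0,0,0]}]'

```text
clock: 6.1
position: [0.4666, -0.2224, 0.0767]
ee_rot: [0.743, 0.669, 0.001, 0.001]
ft_force: [0.2, -0.3, -6.0]
grip_width: 0.123
grasp_force: 89.4
```

```bash
python3 - <<'E'
from h import *
u=np.array([np.cos(-.102),np.sin(-.102)]);g=np.array([.5107,-.2251])-.0455*u
o=get_obs(); print(o['clock'],o['position'],o['ft_force'],rel([*g,.0374],down(-.102)))
E
```

```text
6.1 [ 0.46659984 -0.22235355  0.07673641] [ 0.2028744  -0.30891629 -5.9558845 ] (array([ 1.75882692, -1.44000716, 39.33317508]), array([ 0.12434187,  0.00690401, -0.17089795]))
```

Call:
carry_out --motion '[{"xyz":[0.0017,-0.0014,0.01],"angular":[0.1,0,-0.2]},{"xyz":[0.0017,-0.0014,0.02],"angular":[0.1,0,-0.2]},{"xyz":[0.0017,-0.0014,0.028],"angular":[0.1,0,-0.2]},{"xyz":[0.0017,-0.0014,0.033],"angular":[0.1,0,-0.2]},{"xyz":[0.0017,-0.0014,0.036],"angular":[0.1,0,-0.2]},{"xyz":[0.0017,-0.0014,0.038],"angular":[0.1,0,-0.2]},{"xyz":[0.0017,-0.0014,0.038],"angular":[0.1,0,-0.2]},{"xyz":[0.0017,-0.0014,0.038],"angular":[0.1,0,-0.2]}]'

```text
clock: 6.9
position: [0.4646, -0.2204, 0.0375]
ee_rot: [0.742, 0.67, -0.0, -0.0]
ft_force: [-2.2, -0.3, -2.7]
grip_width: 0.125
grasp_force: 89.8
```

Call:
carry_out --motion '[{"xyz":[0,0,0.0005],"angular":[0,0,0]},{"xyz":[0,0,0.0005],"angular":[0,0,0]},{"xyz":[0,0,0.0005],"angular":[0,0,0]},{"xyz":[0,0,0.0005],"angular":[0,0,0]},{"xyz":[0,0,0.0005],"angular":[0,0,0]},{"xyz":[0,0,0.0005],"angular":[0,0,0]}]' --hand 0.55

```text
clock: 7.5
position: [0.4645, -0.2202, 0.0368]
ee_rot: [0.742, 0.67, -0.0, -0.001]
ft_force: [-0.2, -0.0, -0.3]
grip_width: 0.55
grasp_force: 0.0
```

Call:
carry_out --motion '[{"xyz":[0,0,-0.04],"angular":[0,0,0]},{"xyz":[0,0,-0.09],"angular":[0,0,0]},{"xyz":[0,0,-0.14],"angular":[0,0,0]},{"xyz":[0,0,-0.17],"angular":[0,0,0]},{"xyz":[0,0,-0.17],"angular":[0,0,0]},{"xyz":[0,0,-0.17],"angular":[0,0,0]}]'

```text
clock: 8.1
position: [0.4649, -0.2201, 0.2069]
ee_rot: [0.742, 0.67, -0.0, -0.0]
ft_force: [-0.3, 0.7, -0.2]
grip_width: 0.55
grasp_force: 0.0
```

```bash
python3 - <<'E'
from h import *
o=get_obs(); print(o['clock'],o['position'],o['ee_rot'],o['joint_pos'],o['ft_force'])
snap('wrist','w4')
E
```

```text
8.1 [ 0.46492066 -0.22013243  0.20693048] [ 7.41964971e-01  6.70438513e-01 -1.20501223e-05 -4.25872585e-04] [-0.3541447   0.1077727   0.7646815   1.8175915  -0.07895887  1.24781499
  0.33160024] [-0.32835794  0.65091906 -0.22649633]
```

View pics/w4.png

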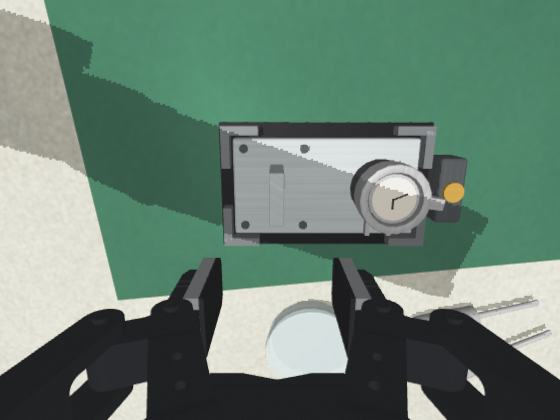

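The carrier sits inside the kerbs with its collar by the sensor head. The base corners are at (233,138), (420,138) and (236,233), and the lug tip is at (443,205). Next I'll measure the collar axis and lug.

```bash
python3 - <<'E'
from h import *
np.set_printoptions(precision=4,suppress=True)
c=load('w4')
fl,bl,br=[ray(c,u,v,.022)[:2] for u,v in [(420.5,138),(233,138.5),(236.5,233)]]
d=fl-bl; e=bl-br; yaw=np.arctan2(d[1],d[0]); print(np.hypot(*d),np.hypot(*e),yaw,np.arctan2(e[1],e[0])-np.pi/2)
yaw=-.102; u=np.array([np.cos(yaw),np.sin(yaw)]); cen=(fl+br)/2; ax=cen+.05*u; print(cen,ax)
g=c['img'].astype(int); m=((g.min(2)>130)&(np.ptp(g,axis=2)>12)).astype(np.uint8); m[:160]=0;m[230:]=0;m[:,:360]=0;m[:,425:]=0
n,l,s,ct=cv2.connectedComponentsWithStats(m); i=1+s[1:,4].argmax(); print('watch',s[i],ct[i],ray(c,s[i][0]+s[i][2]/2-.5,s[i][1]+s[i][3]/2-.5,.07))
tip=ray(c,443,205,.066)[:2]; k=tip-ax; a=np.arctan2(k[1],k[0]); print('lug',np.hypot(*k),a,a-yaw)
print(rel([*ax,.13],down(a+np.pi/2)))
E
```

```text
0.1678945723530655 0.08930428049224795 -0.09843761130160227 -0.09596030180174031
[ 0.5102 -0.2236] [ 0.5599 -0.2287]
watch [ 372  185   44   36 1032] [391.7432 203.2422] [ 0.5583 -0.2312  0.07  ]
lug 0.04090798370506677 -0.2409369396009732 -0.1389369396009732
(array([ 0.9516, 96.0977, 75.7955]), array([ -0.0974,  -0.124 , -82.0018]))
```

Call:
carry_out --motion '[{"xyz":[0,0.04,0.01],"angular":[0,0,-8.5]},{"xyz":[0,0.08,0.03],"angular":[0,0,-17]},{"xyz":[0.0002,0.0955,0.05],"angular":[0,0,-25.5]},{"xyz":[0.0002,0.0955,0.07],"angular":[0,0,-34]},{"xyz":[0.0002,0.0955,0.076],"angular":[0,0,-42.5]},{"xyz":[0.0002,0.0955,0.076],"angular":[0,0,-51]},{"xyz":[0.0002,0.0955,0.076],"angular":[0,0,-59.5]},{"xyz":[0.0002,0.0955,0.076],"angular":[0,0,-68]},{"xyz":[0.0002,0.0955,0.076],"angular":[0,0,-76.5]},{"xyz":[0.0002,0.0955,0.076],"angular":[0,0,-82]},{"xyz":[0.0002,0.0955,0.076],"angular":[0,0,-82]},{"xyz":[0.0002,0.0955,0.076],"angular":[0,0,-82]}]' --hand 1

```text
clock: 9.35
position: [0.5589, -0.2297, 0.1294]
ee_rot: [0.122, 0.993, 0.0, -0.002]
ft_force: [-0.2, 0.2, -0.1]
grip_width: 1.001
grasp_force: 0.0
```

Call:
carry_out --motion '[{"xyz":[0,0,0],"angular":[0,0,0]},{"xyz":[0,0,0],"angular":[0,0,0]},{"xyz":[0,0,0],"angular":[0,0,0]}]'

```text
clock: 9.65
position: [0.5596, -0.2296, 0.1305]
ee_rot: [0.121, 0.993, -0.0, -0.001]
ft_force: [-0.4, 1.2, 0.2]
grip_width: 0.996
grasp_force: 0.0
```

```bash
python3 - <<'E'
from h import *
o=get_obs(); print(o['clock'],o['position'],o['joint_pos'],o['grip_width'],rel([.5595,-.2295,.040],down(-.236+np.pi/2)))
E
```

```text
9.65 [ 0.55962328 -0.22964367  0.13050077] [-0.07507457  0.38690734  0.48666737  1.66220341 -0.19464465  1.14279549
  1.7915236 ] 0.9960205562401205 (array([-1.46357885e-02,  1.32600345e-01,  9.05008711e+01]), array([-0.01401531, -0.10686588, -0.3313122 ]))
```

Well aligned. I'll descend, then close gently.

Call:
carry_out --motion '[{"xyz":[0,0,0.03],"angular":[0,0,0]},{"xyz":[0,0,0.055],"angular":[0,0,0]},{"xyz":[0,0,0.075],"angular":[0,0,0]},{"xyz":[0,0,0.09],"angular":[0,0,0]},{"xyz":[0,0,0.09],"angular":[0,0,0]},{"xyz":[0,0,0.09],"angular":[0,0,0]}]'

```text
clock: 10.25
position: [0.5597, -0.2299, 0.0411]
ee_rot: [0.12, 0.993, -0.0, -0.001]
ft_force: [-0.3, 0.0, 0.6]
grip_width: 1.0
grasp_force: 0.0
```

Call:
carry_out --motion '[{"xyz":[0,0,0],"angular":[0,0,0]},{"xyz":[0,0,0],"angular":[0,0,0]},{"xyz":[0,0,0],"angular":[0,0,0]},{"xyz":[0,0,0],"angular":[0,0,0]},{"xyz":[0,0,0],"angular":[0,0,0]},{"xyz":[0,0,0],"angular":[0,0,0]}]' --hand 0 --grip_force 40

```text
clock: 10.85
position: [0.5603, -0.2296, 0.0421]
ee_rot: [0.12, 0.993, 0.0, 0.0]
ft_force: [-2.2, 1.2, 7.1]
grip_width: 0.679
grasp_force: 41.4
```

The width is 57.7 mm, which matches the collar. Turning clockwise.

Call:
carry_out --motion '[{"xyz":[0,0,0],"angular":[0,0,4]},{"xyz":[0,0,0],"angular":[0,0,11]},{"xyz":[0,0,0],"angular":[0,0,19]},{"xyz":[0,0,0],"angular":[0,0,27]},{"xyz":[0,0,0],"angular":[0,0,35]},{"xyz":[0,0,0],"angular":[0,0,43]},{"xyz":[0,0,0],"angular":[0,0,51]},{"xyz":[0,0,0],"angular":[0,0,59]},{"xyz":[0,0,0],"angular":[0,0,66]},{"xyz":[0,0,0],"angular":[0,0,72]},{"xyz":[0,0,0],"angular":[0,0,77]},{"xyz":[0,0,0],"angular":[0,0,80]}]'

```text
clock: 12.05
position: [0.5591, -0.2306, 0.0421]
ee_rot: [0.732, 0.682, -0.001, -0.001]
ft_force: [-6.7, 0.7, 11.0]
grip_width: 0.677
grasp_force: 41.8
```

```bash
python3 - <<'E'
from h import *
o=get_obs(); r=R.from_quat(o['ee_rot']).as_matrix(); print(o['clock'],o['position'],np.arctan2(r[1,1],r[0,1]),o['torque'],o['ft_force'],o['grip_width'])
snap('wrist','w5'); snap('top','top5')
E
```

```text
12.05 [ 0.55913105 -0.23057116  0.04210631] -0.07049744567129274 [0.09590327 1.37471134 0.23971486] [-6.70015824  0.72504777 11.0113886 ] 0.6769785783086303
```

View pics/w5.png

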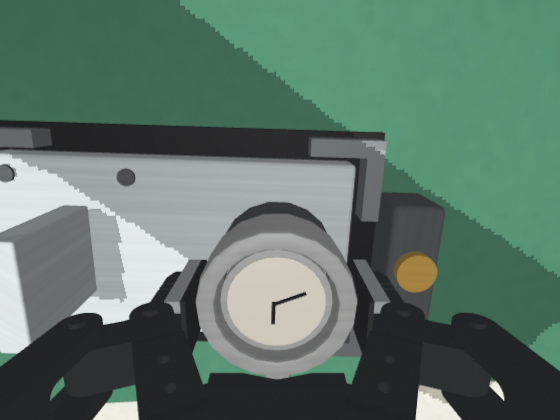

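Call:
carry_out --motion '[{"xyz":[0,0,0],"angular":[0,0,1]},{"xyz":[0,0,0],"angular":[0,0,2.3]},{"xyz":[0,0,0],"angular":[0,0,2.3]},{"xyz":[0,0,0],"angular":[0,0,2.3]}]'

```text
clock: 12.55
position: [0.5591, -0.2306, 0.0421]
ee_rot: [0.744, 0.668, -0.0, -0.001]
ft_force: [-7.3, 0.6, 12.1]
grip_width: 0.677
grasp_force: 41.8
```

Call:
carry_out --motion '[{"xyz":[0,0,0],"angular":[0,0,0]},{"xyz":[0,0,0],"angular":[0,0,0]},{"xyz":[0,0,0],"angular":[0,0,0]},{"xyz":[0,0,0],"angular":[0,0,0]},{"xyz":[0,0,0],"angular":[0,0,0]}]' --hand 1

```text
clock: 13.05
position: [0.5595, -0.2296, 0.0406]
ee_rot: [0.744, 0.668, -0.001, -0.001]
ft_force: [-0.9, 0.1, -1.0]
grip_width: 0.998
grasp_force: 0.0
```

Call:
carry_out --motion '[{"xyz":[0,0,-0.03],"angular":[0,0,0]},{"xyz":[0,0,-0.07],"angular":[0,0,0]},{"xyz":[0,0,-0.12],"angular":[0,0,0]},{"xyz":[0,-0.03,-0.17],"angular":[0,0,0]},{"xyz":[-0.03,-0.06,-0.18],"angular":[0,0,0]},{"xyz":[-0.06,-0.06,-0.18],"angular":[0,0,0]},{"xyz":[-0.06,-0.06,-0.18],"angular":[0,0,0]},{"xyz":[-0.06,-0.06,-0.18],"angular":[0,0,0]}]'

```text
clock: 13.85
position: [0.4936, -0.2833, 0.2207]
ee_rot: [0.744, 0.668, -0.0, -0.001]
ft_force: [-0.1, 0.5, -0.0]
grip_width: 1.001
grasp_force: 0.0
```

```bash
python3 - <<'E'
from h import *
o=get_obs(); print(o['clock'],o['position'],o['ft_force'])
c=snap('wrist','w6'); 
cv2.imwrite('pics/w6c.png',cv2.resize(c['img'][100:300,180:440,::-1],None,fx=3,fy=3,interpolation=cv2.INTER_CUBIC)[:600,:800])
E
```

```text
13.85 [ 0.49355205 -0.28328274  0.22071506] [-0.10317553  0.53215085 -0.01348431]
```

View pics/w6c.png

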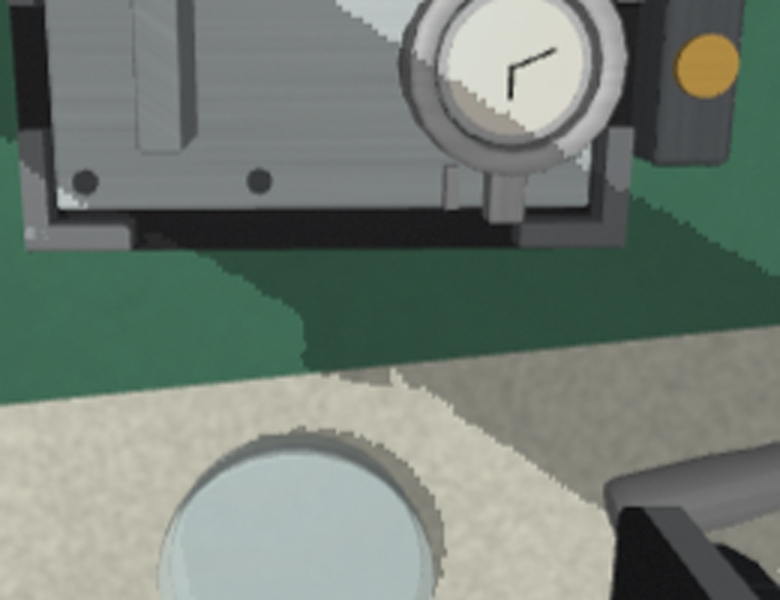

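The lug now points to -y. Its tip is at crop (504,203), the left ridge is at (451,188), and the carrier is still inside the kerbs. I'll check the angle.

```bash
python3 - <<'E'
from h import *
np.set_printoptions(precision=4,suppress=True)
c=load('w6'); px=lambda u,v,z: ray(c,180+u/3-.33,100+v/3-.33,z)[:2]
br=px(58,208.5,.022); fr=px(592,207,.022); d=fr-br; yaw=np.arctan2(d[1],d[0]); u=d/np.hypot(*d); n=np.array([-u[1],u[0]])
cen=(br+fr)/2+.045*n; ax=cen+.05*u; print(np.hypot(*d),yaw,cen,ax)
f=lambda p:((p-cen)@u,(p-cen)@n)
print('ridge L edges (38/42,-43.5) top z.030:',f(px(444,209,.022)),f(px(443,167,.030)),f(px(458,167,.030)))
print('lug tip corners',f(px(486,203,.066)),f(px(523,203,.066)))
print('lug sides root',f(px(485,174,.066)),f(px(524,174,.066)))
q=[f(px(a,100,.072)) for a in (403,626)]; print('collar edges x',q)
E
```

```text
0.16991737663786666 -0.10484310035731274 [ 0.5108 -0.2238] [ 0.5605 -0.229 ]
ridge L edges (38/42,-43.5) top z.030: (np.float64(0.03791421052958894), np.float64(-0.045506433791385206)) (np.float64(0.03602046205733192), np.float64(-0.03129062959282224)) (np.float64(0.04063333876060633), np.float64(-0.03130383076971191))
lug tip corners (np.float64(0.04326353690032405), np.float64(-0.03707685568324884)) (np.float64(0.05350237932843726), np.float64(-0.037105791714833726))
lug sides root (np.float64(0.04262417148354298), np.float64(-0.0290807600329418)) (np.float64(0.053338811807782265), np.float64(-0.029111349443273957))
collar edges x [(np.float64(0.01899426049313877), np.float64(-0.00879739075746552)), (np.float64(0.0779392617481136), np.float64(-0.00896989890572479))]
```

```bash
python3 -c "
from workcell import *
print(hand_in())"
```

```text
the job is handed in; nothing more can be done
None
```

The carrier is flat in the dock inside the kerbs with its watch end at the sensor head. I then turned the collar clockwise until its lug pointed between the ridges, released it, and handed the job in at about 14 s of the 56 s limit.

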